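# Set the end stop of the tub-labelling jig in its hidden index groove

## Task

Set the end stop in the labelling jig: near one end of the rail bring its tongue under the cover and its tooth lightly onto the rail, then, holding it upright, slide it along the rail until the tooth drops into the groove hidden under there. Stop there, let it sit flat on the deck, square to the cover, and let go. Work gently (the stop must never bear on the jig with more than about 30 N) and leave the tubs and the tape roll where they are.

Things in the scene. Friction and masses are not known exactly. Their poses are not given: they have to be found in the camera images.
- jig: Low stainless labelling jig fixed on the bench. Frame (mm): x points into the cover (to the back), y along the cover, z up; origin on the bench under the middle of the cover's front edge. Flat deck x = -155 to 75, y = -170 to 170, top at z = 30. A label reel (to z = 100) stands behind the cover at x = 75 to 145, y = 70 to 160
- cover_edge (a point): middle of the cover's front lower edge, jig (0, 0, 65) mm. The flat sheet cover spans x = 0 to 75, y = -170 to 170 over the deck's back: underside at z = 65, top z = 68 (screw heads to 73); closed at the back (inner face x = 72) and at both ends (inner faces y = -165, +165), open only to the front
- rail_middle (a point): on the top of the index rail under the cover, jig (35, 0, 42) mm. The rail, x = 14 to 56, is rigid, its flat top at z = 42. One groove, 12 mm wide in y, x = 20 to 50, straight walls, is cut 12 mm deep down to the deck, blind to the front so it is not seen. Its middle lies anywhere from y = -48 to +48; it is not measured and must be felt
- stop: Loose end stop, 0.24 to 0.39 kg, standing level on the bench. Frame (mm): x forward along its tongue, z up, origin under the middle of its foot. Aluminium foot 60 x 50 x 6. White plastic block on it, x = -16 to 28, y = -9 to 9, up to z = 90: the handle. Tooth on the rail: foot 7 above the deck; tooth in the groove: foot flat on the deck, origin at the jig's z = 30
- stop_tongue (a point): middle of the front end of the tongue, stop (78, 0, 17) mm. The aluminium tongue is 30 mm wide in y, z = 14 to 20, and reaches forward from the block
- stop_tooth (a point): lowest point of the steel tooth under the tongue's end, at its middle: stop (67, 0, 5) mm. The tooth is 9 mm wide in y, x = 58 to 76, with a rounded nose (radius 4.5). It belongs at the jig's x = 35 with both x axes parallel (block's front 4 mm before the cover); up to 6 mm short or 4 mm beyond (block touching the cover) still goes in
- stop_grip (a point): where to pinch the block, stop (6, 0, 72) mm, fingers closing along the stop's y on its 18 mm; gripped there, fingertips reaching 19 mm lower still pass above the cover
- tub_a: lidded round tub, 100 mm across, 36 mm high, loose on the bench, origin under its middle; leave alone
- tub_b: a second such tub; leave alone
- tape: roll of tape lying flat, 90 mm across, 24 mm high, origin under its middle; leave alone
Not all that is in view belongs to the job. Of the things that look like the stop, the middle-sized one is meant.

How it is judged:
By the outcome, as a careful person would: the job done as asked, in the order asked, and still so for the second after the job is handed in, with the robot touching nothing.
It also fails if it takes over 72 s, if anything falls off the work surface, if the arm or the gripper's body presses on something with over 40 N, if the wrist force passes 120 N, or if a joint passes its speed limit or range.

## Robot

A 6-joint arm with a two-finger parallel gripper is mounted at the origin on the work surface. World frame = base frame: x ahead of the robot, y to its left, z up, the work surface at z = 0. Lengths are in m, angles in rad, forces in N, time in s.
With the tool pointing down it reaches from about 0.425 to 0.95 m from the base axis. Payload 3.5 kg.
Tool frame: the origin (TCP) lies on the centre line of the jaws, within the pads' length; the fingertips stand 14 mm ahead of it and the grasp point (between the pads) lies 5 mm behind it (tips_ahead is the distance from the TCP to the fingertips, in m); y points along the fingers, z is the direction in which the jaws open and shut, and the axes are right-handed (so a half turn about y gives the same grasp; the last joint's range is limited). The gripper opens to 85 mm and grips with 20 to 120 N. Pads are 22 mm wide; open, the fingers measure 114 mm over their backs; the gripper's body (76 mm by 85 mm) begins 54 mm behind the grasp point. The pads swing forward as they close: fully open they stand 13 mm farther back than shut.
Start: joints at [1.058, 0.286, 1.577, -0, 1.279, -0.15], TCP at [0.24, 0.631, 0.245] pointing down, gripper open.
Joint ranges: [-2.77, 2.77], [-0.9, 2.22], [0.21, 2.48], [-1.53, 4.67], [0.24, 2.81], [-2.84, 2.84]. Speed limits (rad/s): [2.79, 2.79, 3.14, 3.14, 3.14, 3.14].

## Interface

Orientations are given as a unit quaternion [x, y, z, w].
In Python, from plant import get_state, read_camera, sign_off, tips_ahead gives the robot as it stands.
- The arm moves only by the tool send_rows, never from a script. Its argument "plan" is a list of rows, each a list of 2 entries, a list of its own where there are three numbers: the shift along the tool's x, y, z in units of 12 cm (1.0 is 12 cm), then the turn, a rotation vector about the tool's x, y, z in units of 360 degrees (1.0 is 360 degrees). In form: [[[tx, ty, tz], [rx, ry, rz]], ...]. A call has 1 to 12 rows; each row shifts and turns the commanded pose from where the row before left it, along the tool's axes as they then stand; what a row does not reach is not made up. A row lasts 1/10 s, in which the tool goes at most 50 mm and 8.59 degrees, less where a joint would pass 70% of its speed; a pose out of reach is approached as far as the arm can. A call with a number of a shift or a turn outside -1 to 1 is refused whole. A call with a gripper value outside its range is refused whole. "gripper" is the closure, from 0 (fully open) to 1 (shut), set as the call begins (left out, the last holds). The fingers move at their own pace and stop on an object; "grip_force" is the grip in N (left out, the last holds). Time passes only in rows, so rows that do not move let the fingers close. It gives the time, the measured TCP pose, the force and the opening at its end, in the units of the state.
- get_state(): the state, without advancing time (a new reading comes with each control period).
- read_camera(name): name is "scene" or "top" or "wrist"; returns a dict with "img" (480x640x3 uint8, blue, green, red), "fx", "fy", "cx", "cy" (pixels), "world_from_camera" (4x4, takes a point from camera to world coordinates); the wrist camera has in their place "mount" (4x4, takes a point from camera to tool coordinates, whose origin is the TCP and whose axes are the tool frame's). Camera axes: x right, y down, z forward; pixel columns grow to the right and rows downward; lengths in m; the calibration is good to about 2 mm. A picture is of the moment at which its call begins: read the wrist's pose just before it. There is no depth.
- sign_off(): hands the job in, once; it reports no verdict.
The state is a dict: "time": time; "qpos": joint angles; "dq": joint speeds; "joint_efforts": joint torques, N m; "eef_pos": TCP position; "tcp_rot": TCP orientation; "contact_force": force on the tool from outside, world axes, zero at the start; "wrist_torque": the same for the moment, N m; "opening": opening from 0.0 (shut) to 1.0 (fully open).
Only numpy, scipy, OpenCV 4.12 (cv2) and the standard library are available. Lean on these libraries where they do the work, as an engineer would, in place of code of your own. Each camera call takes 0.05 s, during which the arm holds its last target. There are 200 camera calls.

## Working session

There is one attempt and no reset: what is moved stays moved. The work goes in short steps, Python scripts to look and compute and a tool call to move; the robot and the scene stay as the last step left them, time stands still between calls to the robot, and variables do not carry over. Pictures are saved under pics/ and viewed, about 8 in all and at most 12, crops included, and the job is handed in when it is done.

Besides the shell and the picture viewer there is one more tool, called after "Request:" as name(argument=value, ...), one argument or row to a line, values as JSON. send_rows: Moves the arm, as the interface text tells. Its arguments: {"type":"object","properties":{"plan":{"type":"array"},"gripper":{"type":"number"},"grip_force":{"type":"number"}},"required":["plan"]}

```bash
mkdir -p pics; ls
python3 - <<'E'
from plant import *
import cv2,numpy as np
s=get_state();print(s)
for n in("scene","top"):
    c=read_camera(n);cv2.imwrite(f"pics/{n}0.png",c["img"]);print(n,c["fx"],c["fy"],c["cx"],c["cy"],c["world_from_camera"])
    np.save(f"{n}.npy",c,allow_pickle=True)
print(read_camera("wrist")["mount"])
E
```

```text
pics
{'time': 0.0, 'qpos': array([ 1.05798380e+00,  2.87201670e-01,  1.57820388e+00,  2.30583766e-05,
        1.27861176e+00, -1.49985271e-01]), 'dq': array([-3.53567165e-05, -9.33260735e-04,  1.47940261e-03, -1.01782241e-03,
       -9.66259151e-04, -4.47449396e-04]), 'joint_efforts': array([ 7.52000124e-04, -4.05986989e+01, -2.92627537e+01, -1.46725638e-04,
        5.94340148e-03, -7.51590683e-07]), 'eef_pos': array([0.23921206, 0.63050972, 0.24390859]), 'tcp_rot': array([ 0.69631002, -0.12786486,  0.12729226, -0.6946939 ]), 'contact_force': array([ 0.55504195,  0.19547082, -0.32366378]), 'wrist_torque': array([ 0.02782637, -0.00705915,  0.00394552]), 'opening': 0.9978129899746764}
scene 466.99430173138154 466.99430173138154 304.96956473357335 246.52620218611486 [[-0.74794399  0.57153269 -0.33753543  0.82615128]
 [ 0.66375386  0.64650432 -0.37611565  0.32826996]
 [ 0.00325573 -0.50535388 -0.86290605  0.94676084]
 [ 0.          0.          0.          1.        ]]
top 621.1512170225049 621.1512170225049 330.5033053282902 233.72853337549617 [[ 0.02860033 -0.99587935  0.0860601   0.37076086]
 [-0.99956804 -0.02907613 -0.00428009 -0.04896202]
 [ 0.00676475 -0.08590051 -0.99628075  1.32124838]
 [ 0.          0.          0.          1.        ]]
[[ 1.02006023e-03  9.47771753e-01  3.18947744e-01 -8.18196855e-02]
 [-9.76708468e-04 -3.18946813e-01  9.47772112e-01 -1.27635280e-01]
 [ 9.99999003e-01 -1.27830360e-03  6.00351738e-04  1.13411129e-03]
 [ 0.00000000e+00  0.00000000e+00  0.00000000e+00  1.00000000e+00]]
```

View pics/scene0.png

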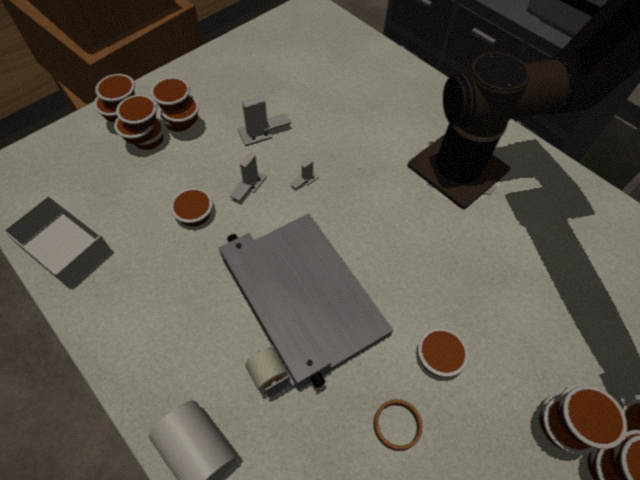

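View pics/top0.png

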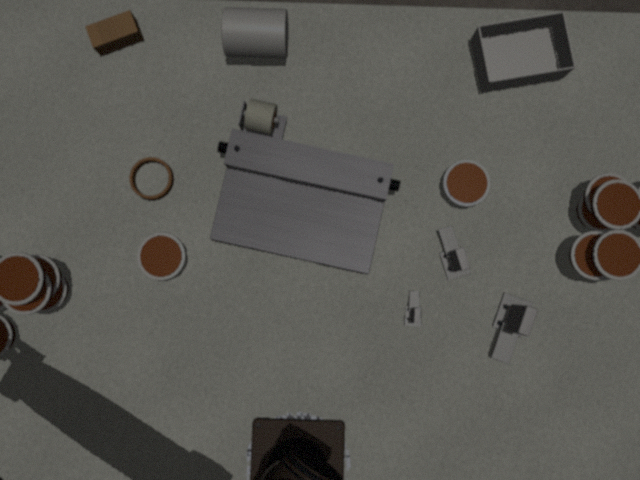

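Candidates that look like the stop (top image): large (512,325), middle (452,253), small (413,308). The middle-sized one, scene (248,180), fits the description. I'll confirm it in an enlarged crop and get the jig's corners from the same picture.

```bash
cat > h.py <<'E'
import numpy as np,cv2
def load(n): return np.load(n+".npy",allow_pickle=True).item()
def ray(c,u,v,z,W=None):
    W=c["world_from_camera"] if W is None else W
    d=W[:3,:3]@np.array([(u-c["cx"])/c["fx"],(v-c["cy"])/c["fy"],1]);o=W[:3,3]
    return o+d*(z-o[2])/d[2]
def proj(c,p,W=None):
    W=c["world_from_camera"] if W is None else W
    q=W[:3,:3].T@(np.asarray(p)-W[:3,3]);return c["fx"]*q[0]/q[2]+c["cx"],c["fy"]*q[1]/q[2]+c["cy"]
E
python3 - <<'E'
from h import *
t=load("top")["img"];s=load("scene")["img"]
g=lambda i:np.clip(i.astype(float)*1.6,0,255).astype(np.uint8)
a=cv2.resize(g(t[215:290,410:510]),(400,300),interpolation=cv2.INTER_CUBIC)   #x4
b=cv2.resize(g(s[140:215,205:305]),(400,300),interpolation=cv2.INTER_CUBIC)   #x4
c=cv2.resize(g(t[120:280,205:405]),(375,300),interpolation=cv2.INTER_CUBIC)
d=cv2.resize(g(s[205:390,210:400]),(308,300),interpolation=cv2.INTER_CUBIC)
o=np.zeros((600,800,3),np.uint8);o[:300,:400]=a;o[:300,400:]=b;o[300:,:375]=c;o[300:,400:708]=d
cv2.imwrite("pics/c1.png",o)
E
```

```text
(no output)
```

View pics/c1.png

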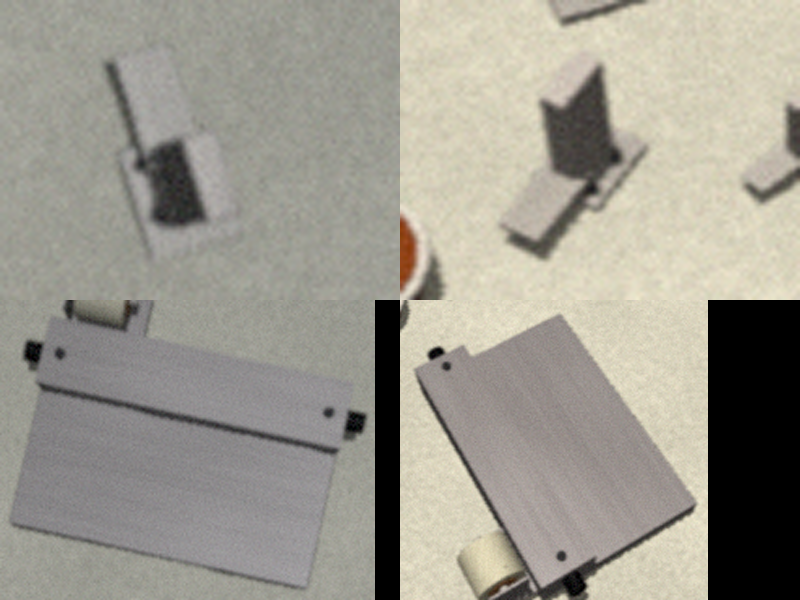

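The crop confirms it: the middle stop's tongue end is near top (444,229) and its foot's back edge runs (447,279)-(469,273), about 48 mm wide. That matches the 50 mm foot. The jig's cover edge runs (226,165)-(385,200) and its deck front corners are at (211,239) and (369,273).

Run:
```python
from h import *
from scipy.spatial.transform import Rotation as R
from plant import get_state
t=load("top");s=load("scene")
A=lambda x,y:(410+x/4,215+y/4); B=lambda x,y:(205+(x-400)/4,140+y/4); C=lambda x,y:(205+x/1.875,120+(y-300)/1.875); D=lambda x,y:(210+(x-400)/1.621,205+(y-300)/1.621)
p=lambda n,a:print(n,(a*1000).round(1))
L=ray(t,*C(40,385),.068);Rr=ray(t,*C(337,450),.068);fl=ray(t,*C(12,523),.03);fr=ray(t,*C(307,587),.03)
for n,a in zip("L R fl fr".split(),(L,Rr,fl,fr)):p(n,a)
print(np.linalg.norm(L-Rr),np.linalg.norm(fl-fr))
for a,b in((L,Rr),(fl,fr)):
    d=a-b;print("yaw of jig x",np.degrees(np.arctan2(-d[0],d[1])))
sc=[ray(s,*D(x,y),.068) for x,y in((417,370),(540,590))]; 
for a in sc:p("scene cover back",a)
for x,y in((560,315),(695,505)):p("scene deck front",ray(s,*D(x,y),.03))
for x,y in((108,65),(165,48)):p("tongue tip top",ray(t,*A(x,y),.02))
for x,y in((150,258),(238,232)):p("foot back",ray(t,*A(x,y),.006))
for x,y in((180,142),(212,135),(205,222),(238,217)):p("block top?",ray(t,*A(x,y),.09))
for x,y in((540,100),(555,108),(592,53),(606,66)):p("block top scene",ray(s,*B(x,y),.09))
for x,y in((502,225),(538,243)):p("tip scene",ray(s,*B(x,y),.02))
print(R.from_quat(get_state()["tcp_rot"]).as_matrix().round(3))
```

```text
L [612.9 162.3  68. ]
R [ 551.1 -162.7   68. ]
fl [464.2 193.1  30. ]
fr [ 402.7 -136.2   30. ]
0.3308777088557584 0.33498029210119035
yaw of jig x -10.767092192673893
yaw of jig x -10.580929947572587
scene cover back [ 622.8 -173.3   68. ]
scene cover back [691.  156.1  68. ]
scene deck front [ 402.1 -131.8   30. ]
scene deck front [467.8 198.7  30. ]
tongue tip top [ 494.9 -278.6   20. ]
tongue tip top [ 504.8 -308.5   20. ]
foot back [ 394.5 -304.7    6. ]
foot back [ 409.5 -351.1    6. ]
block top? [ 450.9 -302.6   90. ]
block top? [ 454.8 -318.5   90. ]
block top? [ 411.5 -315.4   90. ]
block top? [ 414.5 -331.8   90. ]
block top scene [ 457.8 -314.3   90. ]
block top scene [ 454.9 -303.6   90. ]
block top scene [ 412.1 -322.6   90. ]
block top scene [ 412.1 -309.    90. ]
tip scene [ 505.6 -303.6   20. ]
tip scene [ 497.4 -278.2   20. ]
[[ 0.935 -0.001  0.355]
 [-0.355 -0.002  0.935]
 [-0.    -1.    -0.002]]
```

Request:
send_rows(
  plan=[
    [[0.263, 0, -0.252], [0, 0, 0]],
    [[0.263, 0, -0.252], [0, 0, 0]],
    [[0.263, 0, -0.252], [0, 0, 0]],
    [[0.263, 0, -0.252], [0, 0, 0]],
    [[0.263, 0, -0.252], [0, 0, 0]],
    [[0.263, 0, -0.252], [0, 0, 0]],
    [[0.263, 0, -0.252], [0, 0, 0]],
    [[0.263, 0, -0.252], [0, 0, 0]],
    [[0.263, 0, -0.252], [0, 0, 0]],
    [[0.263, 0, -0.252], [0, 0, 0]],
    [[0.263, 0, -0.252], [0, 0, 0]],
    [[0.263, 0, -0.252], [0, 0, 0]],
  ],
  gripper=0.3,
)

```text
time: 1.35
eef_pos: [0.465, 0.1557, 0.2452]
tcp_rot: [-0.695, 0.128, -0.128, 0.696]
contact_force: [0.7, 0.4, -1.2]
opening: 0.697
```

Request:
send_rows(
  plan=[
    [[0.263, 0, -0.252], [0, 0, 0]],
    [[0.263, 0, -0.252], [0, 0, 0]],
    [[0.263, 0, -0.252], [0, 0, 0]],
    [[0.263, 0, -0.252], [0, 0, 0]],
    [[0, 0, 0], [0, -0.014, 0]],
    [[0, 0, 0], [0, -0.014, 0]],
    [[0, 0, 0], [0, 0, 0]],
    [[0, 0, 0], [0, 0, 0]],
    [[0, 0, 0], [0, 0, 0]],
  ],
)

```text
time: 2.25
eef_pos: [0.5397, -0.0002, 0.2452]
tcp_rot: [0.704, -0.066, 0.066, -0.704]
contact_force: [0.5, -0.5, -0.3]
opening: 0.697
```

```bash
cat >> h.py <<'E'
from scipy.spatial.transform import Rotation as R
def wcam(name):
    from plant import get_state,read_camera
    s=get_state();c=read_camera("wrist");T=np.eye(4);T[:3,:3]=R.from_quat(s["tcp_rot"]).as_matrix();T[:3,3]=s["eef_pos"]
    c["world_from_camera"]=T@c["mount"];np.save(name+".npy",c,allow_pickle=True)
    cv2.imwrite(f"pics/{name}.png",np.clip(c["img"]*1.5,0,255).astype(np.uint8));return c,s
E
python3 - <<'E'
from h import *
import plant
c,s=wcam("w1");print(c["fx"],s["eef_pos"],R.from_quat(s["tcp_rot"]).as_matrix().round(3),s["contact_force"],s["time"],s["opening"],plant.tips_ahead() if callable(plant.tips_ahead) else plant.tips_ahead)
E
```

```text
358.6731714657032 [ 5.39740185e-01 -1.74421291e-04  2.45244608e-01] [[ 0.982 -0.     0.186]
 [-0.186 -0.     0.982]
 [-0.    -1.    -0.   ]] [ 0.52486049 -0.5158537  -0.27565309] 2.25 0.696666048945921 0.014
```

View pics/w1.png

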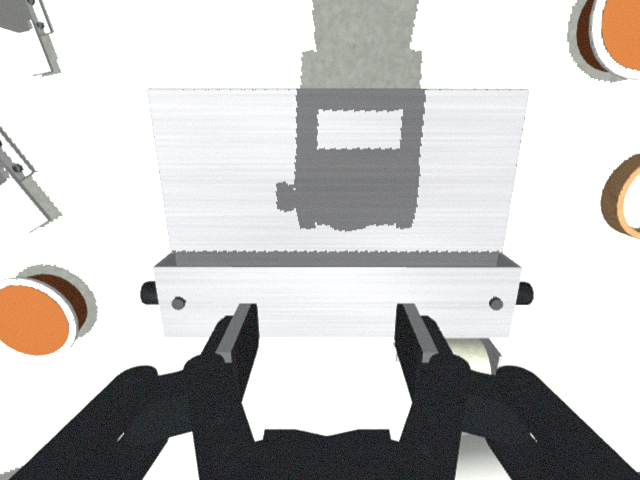

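The wrist view shows the cover's front top edge at row ~266, cols 155-520, the deck's front edge at row ~89, cols 149-528, and the middle stop's tongue at left near (40,215).

Run:
```python
from h import *
c=load("w1")
g=cv2.GaussianBlur(c["img"],(3,3),0).mean(2)
d=np.diff(g,axis=0)
for u in (200,280,440,490):
    print(u,"cover edge row",252+d[252:272,u].argmax()+.5, "deck", 80+np.abs(d[80:100,u]).argmax()+.5, g[80:100:3,u].round(), )
for v in (100,280):
    r=g[v];print(v,r[140:175:2].round(),r[500:535:2].round())
for n,(u,v,z) in dict(L=(155.5,266,.068),R=(519.5,266,.068),fl=(149.5,89,.03),fr=(527.5,89,.03)).items(): print(n,(ray(c,u,v,z)*1000).round(1))
for u in(200,490):print((ray(c,u,252+d[252:272,u].argmax()+1,.068)*1000).round(1))
```

```text
200 cover edge row 266.5 deck 87.5 [207. 206. 201. 156. 165. 163. 166.]
280 cover edge row 266.5 deck 87.5 [207. 212. 209. 156. 167. 163. 165.]
440 cover edge row 267.5 deck 87.5 [208. 210. 212. 133. 163. 161. 160.]
490 cover edge row 267.5 deck 87.5 [212. 211. 211. 153. 161. 160. 160.]
100 [214. 215. 211. 206. 179. 164. 166. 167. 166. 166. 166. 166. 166. 166.
 167. 167. 166. 165.] [160. 160. 159. 160. 161. 159. 159. 159. 159. 159. 160. 159. 159. 157.
 197. 216. 212. 213.]
280 [209. 205. 206. 196. 166. 153. 152. 151. 155. 156. 156. 156. 157. 157.
 157. 158. 157. 158.] [155. 154. 155. 155. 155. 156. 155. 156. 155. 157. 177. 192. 197. 205.
 212. 210. 207. 207.]
L [ 552.2 -160.6   68. ]
R [614.9 166.9  68. ]
fl [ 402.6 -131.3   30. ]
fr [465.  195.8  30. ]
[ 560.8 -120.9   68. ]
[611.8 140.2  68. ]
```

Request:
send_rows(
  plan=[
    [[-0.048, 0, -0.343], [0, 0, 0]],
    [[-0.048, 0, -0.343], [0, 0, 0]],
    [[-0.048, 0, -0.343], [0, 0, 0]],
    [[-0.048, 0, -0.343], [0, 0, 0]],
    [[-0.048, 0, -0.343], [0, 0, 0]],
    [[-0.048, 0, -0.343], [0, 0, 0]],
    [[-0.048, 0, -0.343], [0, 0, 0]],
    [[-0.048, 0, -0.343], [0, 0, 0]],
    [[0, 0, 0], [0, -0.02, 0]],
    [[0, 0, 0], [0, -0.02, 0]],
    [[0, 0, 0], [0, -0.02, 0]],
    [[0, 0, 0], [0, -0.02, 0]],
  ],
)

```text
time: 3.5
eef_pos: [0.4335, -0.3154, 0.2454]
tcp_rot: [0.698, 0.113, -0.113, -0.698]
contact_force: [-1.2, -0.2, 0.1]
opening: 0.695
```

Request:
send_rows(
  plan=[
    [[0, 0, 0], [0, 0, 0]],
    [[0, 0, 0], [0, 0, 0]],
    [[0, 0, 0], [0, 0, 0]],
  ],
)

```text
time: 3.8
eef_pos: [0.4336, -0.3153, 0.2454]
tcp_rot: [0.698, 0.111, -0.111, -0.698]
contact_force: [-0.0, 0.4, -1.1]
opening: 0.705
```

Run:
```python
from h import *
c,s=wcam("w2");print(s["eef_pos"],R.from_quat(s["tcp_rot"]).as_matrix().round(3),s["contact_force"],s["time"])
```

```text
[ 0.43355172 -0.31528476  0.24539222] [[ 0.951  0.    -0.309]
 [ 0.309 -0.     0.951]
 [ 0.    -1.    -0.   ]] [-0.00707789  0.44591878 -1.07339357] 3.8
```

View pics/w2.png

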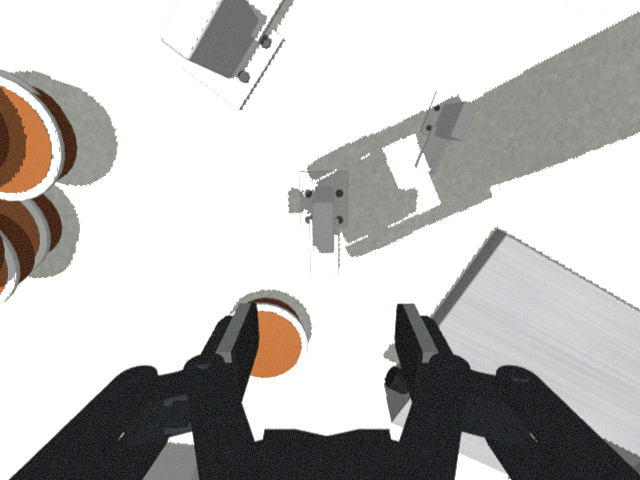

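The wrist view shows the stop nearly square to the camera: block top at cols ~313-333, rows ~202-252, with the foot's edges vertical.

Run:
```python
from h import *
c=load("w2")
M=c["world_from_camera"][:3,:3]
for u,v,z in((313.5,227,.09),(333,227,.09),(323.2,202,.09),(323.2,252.5,.09),(310.5,260,.02),(338.5,260,.02)):
    print((ray(c,u,v,z)*1000).round(1))
g=c["img"].mean(2)
for v in(215,230,245,262):print(v,g[v,298:346:2].round())
print(g[195:258:2,323].round())
for n,(u,v,z) in dict(c=(323.2,227.2,.09)).items():
    d=ray(c,u,v,z)-np.array([.43355,-.31528,0]);print("tool x,z mm",1000*(d[0]*.951+d[1]*.309),1000*(-.309*d[0]+.951*d[1]))
```

```text
[ 436.3 -324.7   90. ]
[ 431.3 -309.5   90. ]
[ 414.  -323.5   90. ]
[ 455.  -310.3   90. ]
[ 491.6 -313.3   20. ]
[ 482.5 -285.2   20. ]
215 [187. 149. 190. 187. 186. 161. 100.  86.  94.  95.  96.  98.  98.  97.
  92.  95.  95.  90.  84.  83.  74.  81.  87.  86.]
230 [180. 180. 176. 178. 180. 178. 187. 133.  93.  96.  96.  96.  96.  95.
  94.  99.  98.  90.  80.  88.  89. 100. 101.  99.]
245 [183. 184. 185. 186. 188. 185. 169. 154.  99.  91.  93.  96.  95.  95.
  98.  93.  96.  91. 154. 180. 122. 179. 183. 184.]
262 [185. 188. 187. 182. 179. 186. 152. 181. 177. 174. 176. 178. 171. 176.
 176. 175. 177. 180. 178. 174. 129. 187. 187. 189.]
[ 78.  80.  82.  81.  93.  95.  96.  94.  95.  98.  92.  95.  95.  95.
  95.  96.  97.  96.  97.  95.  98.  95.  93.  95.  91.  97.  98.  96.
  94. 159. 177. 173.]
tool x,z mm -0.13700999083557489 -1.8237590599622795
```

Request:
send_rows(
  plan=[
    [[0, 0.233, -0.013], [0, 0, 0]],
    [[0, 0.233, 0], [0, 0, 0]],
    [[0, 0.233, 0], [0, 0, 0]],
    [[0, 0.233, 0], [0, 0, 0]],
    [[0, 0.233, 0], [0, 0, 0]],
    [[0, 0.233, 0], [0, 0, 0]],
    [[0, 0.043, 0], [0, 0, 0]],
    [[0, 0.043, 0], [0, 0, 0]],
    [[0, 0, 0], [0, 0, 0]],
    [[0, 0, 0], [0, 0, 0]],
  ],
)

```text
time: 4.85
eef_pos: [0.4348, -0.3178, 0.0688]
tcp_rot: [0.699, 0.112, -0.111, -0.697]
contact_force: [1.1, -0.6, 0.8]
opening: 0.699
```

Request:
send_rows(
  plan=[
    [[0, 0, 0], [0, 0, 0]],
    [[0, 0, 0], [0, 0, 0]],
    [[0, 0, 0], [0, 0, 0]],
    [[0, 0, 0], [0, 0, 0]],
    [[0, 0, 0], [0, 0, 0]],
    [[0, 0, 0], [0, 0, 0]],
    [[0, 0, 0], [0, 0, 0]],
    [[0, 0, 0], [0, 0, 0]],
  ],
  gripper=1,
  grip_force=60,
)

```text
time: 5.65
eef_pos: [0.4343, -0.3173, 0.0679]
tcp_rot: [0.699, 0.111, -0.111, -0.698]
contact_force: [-0.9, 0.6, 5.4]
opening: 0.209
```

Run:
```python
from plant import *
s=get_state();print({k:s[k].round(4) if hasattr(s[k],'round') else s[k] for k in("time","eef_pos","tcp_rot","contact_force","wrist_torque","opening")})
```

```text
{'time': 5.65, 'eef_pos': array([ 0.4343, -0.3173,  0.0679]), 'tcp_rot': array([ 0.6986,  0.1114, -0.1109, -0.698 ]), 'contact_force': array([-0.8546,  0.6327,  5.3933]), 'wrist_torque': array([ 0.2397,  0.1384, -0.0316]), 'opening': 0.20866237007501948}
```

Request:
send_rows(
  plan=[
    [[0, -0.1, 0], [0, 0, 0]],
    [[0, -0.2, 0], [0, 0, 0]],
    [[0, -0.2, 0], [0, 0, 0]],
    [[0, -0.125, 0], [0, 0, 0]],
    [[0.134, 0, 0.242], [0, 0, 0]],
    [[0.134, 0, 0.242], [0, 0, 0]],
    [[0.134, 0, 0.242], [0, 0, 0]],
    [[0.134, 0, 0.242], [0, 0, 0]],
    [[0.134, 0, 0.242], [0, 0, 0]],
    [[0.134, 0, 0.242], [0, 0, 0]],
    [[0.134, 0, 0.242], [0, 0, 0]],
    [[0, 0, 0], [0, 0.0162, 0]],
  ],
)

```text
time: 6.85
eef_pos: [0.4769, -0.0851, 0.1412]
tcp_rot: [-0.702, -0.075, 0.077, 0.704]
contact_force: [-0.3, -0.1, -3.5]
opening: 0.204
```

Request:
send_rows(
  plan=[
    [[0, 0, 0], [0, 0.0162, 0]],
    [[0, 0, 0], [0, 0.0162, 0]],
    [[0, 0, 0], [0, 0.0162, 0]],
    [[0, 0, 0], [0, 0.0162, 0]],
    [[0, 0, 0], [0, 0, 0]],
    [[0, 0, 0], [0, 0, 0]],
    [[0, 0, 0], [0, 0, 0]],
  ],
)

```text
time: 7.55
eef_pos: [0.4775, -0.0887, 0.142]
tcp_rot: [-0.704, 0.068, -0.067, 0.704]
contact_force: [0.3, 0.3, -2.7]
opening: 0.198
```

```bash
cat >> h.py <<'E'
O=np.array([.585,.0025]);YAW=np.radians(-10.8)
def st():
    from plant import get_state
    s=get_state();M=R.from_quat(s["tcp_rot"]).as_matrix();c,n=np.cos(YAW),np.sin(YAW)
    d=s["eef_pos"][:2]-O
    print("t",s["time"],"jig xyz",(1000*np.array([c*d[0]+n*d[1],-n*d[0]+c*d[1],s["eef_pos"][2]])).round(2),"yaw",np.degrees(np.arctan2(M[1,0],M[0,0])).round(2),"tilt",np.degrees(M[2,[0,2]]).round(2),"F",s["contact_force"].round(1),"T",s["wrist_torque"].round(2),"op",round(s["opening"],3));return s
E
python3 - <<'E'
from h import *
c,s=wcam("w3");st()
E
```

```text
t 7.6 jig xyz [ -88.43 -109.71  142.06] yaw -11.0 tilt [-0.03  0.01] F [ 0.4 -0.  -4.5] T [-0.01  0.07 -0.05] op 0.203
```

View pics/w3.png

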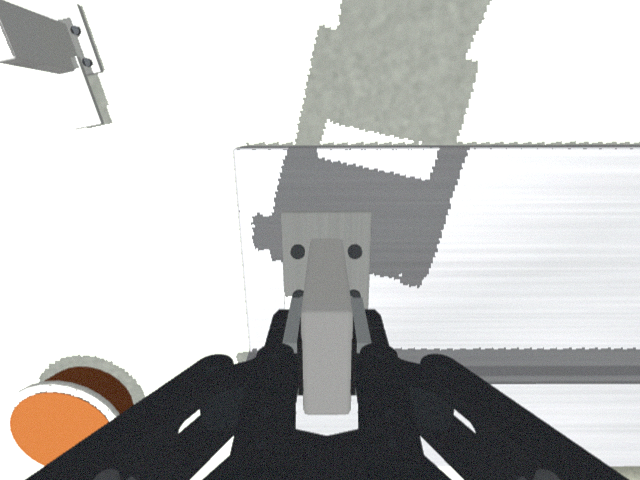

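The wrist view shows the stop held square: foot's back edge at row ~213 (cols 281-371), block top rows ~310-414, deck front edge at row ~145, cover front edge at row ~382.

Run:
```python
from h import *
c=load("w3");m=c["mount"]
# stop points in tool frame: x=sx-6, y(down)=67.9-sz, z=sy
for n,p in dict(blkback=(-22,-22.1,0),blkfront=(22,-22.1,0),footbackL=(-36,61.9,-25),footbackR=(-36,61.9,25),tonguetip=(72,48,0)).items(): print(n,np.round(proj(c,np.array(p)/1000,m),1))
g=cv2.GaussianBlur(c["img"],(3,3),0).mean(2)
d=np.diff(g,axis=0)
for u in(290,300,345,365):print(u,"foot",205+np.abs(d[205:222,u]).argmax()+1)
for u in(250,500,630):print(u,"deck",135+np.abs(d[135:160,u]).argmax()+1)
for u in(460,550,630):
    k=365+d[365:395,u].argmax()+1;print(u,"cover",k,d[365:395,u].max(), (ray(c,u,k,.068)*1000).round(1))
for u,v in((311,330),(345,330)):print(g[v,292:365:2].round())
print(g[300:425:3,327].round())
for u,v in((250,145.5),(500,145),(630,145)):
    w=ray(c,u,v,.03)[:2]-O;print("deck front jig x",1000*(np.cos(YAW)*w[0]+np.sin(YAW)*w[1]))
```

```text
blkback [323.  312.7]
blkfront [323.5 417.8]
footbackL [278.  212.1]
footbackR [370.4 212. ]
tonguetip [324.6 392.9]
290 foot 213
300 foot 213
345 foot 213
365 foot 212
250 deck 145
500 deck 142
630 deck 144
460 cover 377 3.6666666666666643 [575.  -14.2  68. ]
550 cover 384 35.999999999999986 [592.6  45.7  68. ]
630 cover 384 34.66666666666666 [603.2  99.4  68. ]
[ 77.  76.  77.  57.  53. 102. 107. 109. 109. 111. 110. 111. 110. 111.
 111. 109. 109. 110. 110. 110. 110. 110. 110. 111. 110. 110. 109. 110.
 108. 105.  77.  39.  73.  78.  78.  77.  77.]
[ 77.  76.  77.  57.  53. 102. 107. 109. 109. 111. 110. 111. 110. 111.
 111. 109. 109. 110. 110. 110. 110. 110. 110. 111. 110. 110. 109. 110.
 108. 105.  77.  39.  73.  78.  78.  77.  77.]
[ 92.  92.  94.  95. 105. 110. 111. 110. 110. 112. 111. 110. 110. 109.
 110. 110. 110. 110. 111. 109. 111. 110. 110. 111. 111. 109. 109. 110.
 111. 110. 111. 110. 111. 111. 109. 110. 109. 110. 126. 162. 159. 160.]
deck front jig x -156.72102286031281
deck front jig x -156.33071735834946
deck front jig x -155.9654493492347
```

Request:
send_rows(
  plan=[
    [[0, 0.1, 0], [0, 0, 0]],
    [[0, 0.1, 0], [0, 0, 0]],
    [[0, 0.075, 0], [0, 0, 0]],
    [[0, 0, 0], [0, 0, 0]],
    [[0, 0, 0], [0, 0, 0]],
    [[0, 0, 0], [0, 0, 0]],
    [[0, 0, 0], [0, 0, 0]],
  ],
)

```text
time: 8.3
eef_pos: [0.4783, -0.0889, 0.1098]
tcp_rot: [0.704, -0.068, 0.069, -0.704]
contact_force: [0.0, -0.2, -3.8]
opening: 0.2
```

```bash
python3 -c "
from h import *
st()"
```

```text
t 8.3 jig xyz [ -87.71 -109.83  109.83] yaw -11.06 tilt [ 0.07 -0.01] F [ 0.  -0.2 -3.8] T [-0.    0.04 -0.02] op 0.2
```

Request:
send_rows(
  plan=[
    [[0.05, 0.006, 0], [0, 0, 0]],
    [[0.066, 0, 0], [0, 0, 0]],
    [[0.066, 0, 0], [0, 0, 0]],
    [[0.066, 0, 0], [0, 0, 0]],
    [[0.066, 0, 0], [0, 0, 0]],
    [[0.066, 0, 0], [0, 0, 0]],
    [[0.066, 0, 0], [0, 0, 0]],
    [[0.05, 0, 0], [0, 0, 0]],
    [[0.01, 0, 0], [0, 0, 0]],
    [[0, 0, 0], [0, 0, 0]],
    [[0, 0, 0], [0, 0, 0]],
    [[0, 0, 0], [0, 0, 0]],
  ],
)

```text
time: 9.5
eef_pos: [0.537, -0.1003, 0.1084]
tcp_rot: [-0.704, 0.068, -0.068, 0.704]
contact_force: [0.2, -0.6, -2.3]
opening: 0.2
```

```bash
python3 -c "
from h import *
st()"
```

```text
t 9.5 jig xyz [ -27.85 -109.96  108.43] yaw -11.07 tilt [-0.02  0.  ] F [ 0.2 -0.6 -2.3] T [ 0.01 -0.   -0.05] op 0.2
```

Request:
send_rows(
  plan=[
    [[0, 0.008, 0], [0, 0, 0]],
    [[0, 0.008, 0], [0, 0, 0]],
    [[0, 0.004, 0], [0, 0, 0]],
    [[0, 0.004, 0], [0, 0, 0]],
    [[0, 0, 0], [0, 0, 0]],
    [[0, 0, 0], [0, 0, 0]],
  ],
)

```text
time: 10.1
eef_pos: [0.5374, -0.1004, 0.1056]
tcp_rot: [-0.704, 0.068, -0.068, 0.704]
contact_force: [-0.1, 1.0, -3.5]
opening: 0.203
```

Request:
send_rows(
  plan=[
    [[0, 0.004, 0], [0, 0, 0]],
    [[0, 0.0, 0], [0, 0, 0]],
    [[0, 0.0, 0], [0, 0, 0]],
  ],
)

```text
time: 10.4
eef_pos: [0.5374, -0.1004, 0.1052]
tcp_rot: [0.704, -0.068, 0.068, -0.704]
contact_force: [-0.1, 0.4, -2.8]
opening: 0.205
```

Request:
send_rows(
  plan=[
    [[0, 0.004, 0], [0, 0, 0]],
    [[0, 0.0, 0], [0, 0, 0]],
    [[0, 0.0, 0], [0, 0, 0]],
  ],
)

```text
time: 10.7
eef_pos: [0.5375, -0.1004, 0.1049]
tcp_rot: [0.704, -0.068, 0.068, -0.704]
contact_force: [-0.5, 0.0, -1.9]
opening: 0.205
```

```bash
python3 -c "
from h import *
st()"
```

```text
t 10.7 jig xyz [ -27.42 -110.04  104.87] yaw -11.07 tilt [ 0.01 -0.  ] F [-0.5  0.  -1.9] T [ 0.01  0.07 -0.01] op 0.205
```

Request:
send_rows(
  plan=[
    [[0, 0.003, 0], [0, 0, 0]],
    [[0, 0.0, 0], [0, 0, 0]],
    [[0, 0.0, 0], [0, 0, 0]],
  ],
)

```text
time: 11.0
eef_pos: [0.5375, -0.1005, 0.1048]
tcp_rot: [0.704, -0.068, 0.068, -0.704]
contact_force: [-2.8, 0.7, 1.5]
opening: 0.2
```

Request:
send_rows(
  plan=[
    [[0, 0.003, 0], [0, 0, 0]],
    [[0, 0.0, 0], [0, 0, 0]],
    [[0, 0.0, 0], [0, 0, 0]],
  ],
)

```text
time: 11.3
eef_pos: [0.5374, -0.1005, 0.1047]
tcp_rot: [0.704, -0.068, 0.068, -0.704]
contact_force: [-4.9, 1.7, 4.7]
opening: 0.204
```

```bash
python3 -c "
from h import *
st()"
```

```text
t 11.3 jig xyz [ -27.42 -110.06  104.67] yaw -11.06 tilt [-0.   -0.01] F [-4.9  1.7  4.7] T [0.12 0.56 0.01] op 0.204
```

Request:
send_rows(
  plan=[
    [[0, 0, 0.01], [0, 0, 0]],
    [[0, 0, 0.03], [0, 0, 0]],
    [[0, 0, 0.03], [0, 0, 0]],
    [[0, 0, 0.03], [0, 0, 0]],
    [[0, 0, 0.03], [0, 0, 0]],
    [[0, 0, 0.03], [0, 0, 0]],
    [[0, 0, 0.03], [0, 0, 0]],
    [[0, 0, 0.03], [0, 0, 0]],
    [[0, 0, 0.03], [0, 0, 0]],
    [[0, 0, 0.03], [0, 0, 0]],
    [[0, 0, 0.02], [0, 0, 0]],
    [[0, 0, 0], [0, 0, 0]],
  ],
)

```text
time: 12.5
eef_pos: [0.5448, -0.0647, 0.1044]
tcp_rot: [-0.704, 0.068, -0.068, 0.704]
contact_force: [-0.4, -2.8, 5.0]
opening: 0.201
```

```bash
python3 -c "
from h import *
st()"
```

```text
t 12.5 jig xyz [-26.91 -73.53 104.41] yaw -11.05 tilt [0.07 0.02] F [-0.4 -2.8  5. ] T [-0.77 -0.35 -0.15] op 0.201
```

Request:
send_rows(
  plan=[
    [[0, 0, 0.025], [0, 0, 0]],
    [[0, 0, 0.03], [0, 0, 0]],
    [[0, 0, 0.03], [0, 0, 0]],
    [[0, 0, 0.02], [0, 0, 0]],
    [[0, 0, 0], [0, 0, 0]],
  ],
)

```text
time: 13.0
eef_pos: [0.5472, -0.0523, 0.1044]
tcp_rot: [-0.704, 0.068, -0.068, 0.704]
contact_force: [-0.1, -2.6, 5.3]
opening: 0.201
```

Request:
send_rows(
  plan=[
    [[0, 0, 0.014], [0, 0, 0]],
    [[0, 0, 0.014], [0, 0, 0]],
    [[0, 0, 0.014], [0, 0, 0]],
    [[0, 0, 0], [0, 0, 0]],
  ],
)

```text
time: 13.4
eef_pos: [0.548, -0.0474, 0.1043]
tcp_rot: [-0.704, 0.068, -0.068, 0.704]
contact_force: [-1.2, -2.6, 5.0]
opening: 0.203
```

```bash
python3 -c "
from h import *
st()"
```

```text
t 13.4 jig xyz [-26.94 -55.98 104.33] yaw -11.05 tilt [0.05 0.02] F [-1.2 -2.6  5. ] T [-0.78 -0.39 -0.18] op 0.203
```

Request:
send_rows(
  plan=[
    [[0, 0, 0.014], [0, 0, 0]],
    [[0, 0, 0.014], [0, 0, 0]],
    [[0, 0, 0.014], [0, 0, 0]],
    [[0, 0, 0], [0, 0, 0]],
  ],
)

```text
time: 13.8
eef_pos: [0.549, -0.0426, 0.1043]
tcp_rot: [-0.704, 0.068, -0.068, 0.704]
contact_force: [-1.4, -3.2, 5.6]
opening: 0.203
```

Request:
send_rows(
  plan=[
    [[0, 0, 0.014], [0, 0, 0]],
    [[0, 0, 0.014], [0, 0, 0]],
    [[0, 0, 0.014], [0, 0, 0]],
    [[0, 0, 0], [0, 0, 0]],
  ],
)

```text
time: 14.2
eef_pos: [0.5499, -0.0376, 0.1043]
tcp_rot: [-0.704, 0.068, -0.068, 0.704]
contact_force: [-0.9, -3.1, 6.3]
opening: 0.201
```

Request:
send_rows(
  plan=[
    [[0, 0, 0.014], [0, 0, 0]],
    [[0, 0, 0.014], [0, 0, 0]],
    [[0, 0, 0.014], [0, 0, 0]],
    [[0, 0, 0], [0, 0, 0]],
  ],
)

```text
time: 14.6
eef_pos: [0.5509, -0.0326, 0.1044]
tcp_rot: [-0.704, 0.068, -0.068, 0.704]
contact_force: [0.0, -3.8, 5.1]
opening: 0.199
```

Request:
send_rows(
  plan=[
    [[0, 0, 0.014], [0, 0, 0]],
    [[0, 0, 0.014], [0, 0, 0]],
    [[0, 0, 0.014], [0, 0, 0]],
    [[0, 0, 0], [0, 0, 0]],
  ],
)

```text
time: 15.0
eef_pos: [0.5518, -0.0272, 0.1041]
tcp_rot: [-0.703, 0.068, -0.068, 0.704]
contact_force: [0.7, -1.2, 4.8]
opening: 0.202
```

Request:
send_rows(
  plan=[
    [[0, 0, 0], [0, 0, 0]],
    [[0, 0, 0], [0, 0, 0]],
  ],
)

```text
time: 15.2
eef_pos: [0.5518, -0.0272, 0.1041]
tcp_rot: [-0.703, 0.068, -0.068, 0.704]
contact_force: [0.6, -0.4, 4.8]
opening: 0.199
```

```bash
python3 -c "
from h import *
st()"
```

```text
t 15.2 jig xyz [-27.04 -35.41 104.13] yaw -11.05 tilt [0.03 0.09] F [ 0.6 -0.4  4.8] T [-0.06 -0.58  0.02] op 0.199
```

Request:
send_rows(
  plan=[
    [[0, 0, 0.012], [0, 0, 0]],
    [[0, 0, 0], [0, 0, 0]],
    [[0, 0, 0], [0, 0, 0]],
  ],
)

```text
time: 15.5
eef_pos: [0.5518, -0.0258, 0.1036]
tcp_rot: [-0.703, 0.068, -0.068, 0.704]
contact_force: [1.7, 1.3, 2.1]
opening: 0.2
```

```bash
python3 -c "
from h import *
st()"
```

```text
t 15.5 jig xyz [-27.29 -34.02 103.64] yaw -11.05 tilt [-0.01  0.09] F [1.7 1.3 2.1] T [ 0.23 -0.69  0.11] op 0.2
```

Request:
send_rows(
  plan=[
    [[0, 0, 0.012], [0, 0, 0]],
    [[0, 0, 0], [0, 0, 0]],
    [[0, 0, 0], [0, 0, 0]],
  ],
)

```text
time: 15.8
eef_pos: [0.5511, -0.0244, 0.1029]
tcp_rot: [-0.703, 0.069, -0.067, 0.704]
contact_force: [1.1, 2.5, -0.6]
opening: 0.203
```

```bash
python3 -c "
from h import *
st()"
```

```text
t 15.8 jig xyz [-28.31 -32.75 102.86] yaw -11.05 tilt [-0.18  0.07] F [ 1.1  2.5 -0.6] T [ 0.58 -0.37  0.1 ] op 0.203
```

Request:
send_rows(
  plan=[
    [[0, 0, 0.012], [0, 0, 0]],
    [[0, 0, 0], [0, 0, 0]],
    [[0, 0, 0], [0, 0, 0]],
  ],
)

```text
time: 16.1
eef_pos: [0.5511, -0.0236, 0.1029]
tcp_rot: [-0.704, 0.069, -0.067, 0.704]
contact_force: [-1.1, 0.4, -3.1]
opening: 0.205
```

```bash
python3 -c "
from h import *
st()"
```

```text
t 16.1 jig xyz [-28.39 -32.01 102.86] yaw -11.07 tilt [-0.2  -0.01] F [-1.1  0.4 -3.1] T [ 0.14 -0.02  0.05] op 0.205
```

Request:
send_rows(
  plan=[
    [[0, 0, 0.01], [0, 0, 0]],
    [[0, 0.008, 0], [0, 0, 0]],
    [[0, 0.008, 0], [0, 0, 0]],
    [[0, 0, 0], [0, 0, 0]],
    [[0, 0, 0], [0, 0, 0]],
  ],
)

```text
time: 16.6
eef_pos: [0.5525, -0.0226, 0.102]
tcp_rot: [0.704, -0.068, 0.068, -0.704]
contact_force: [-0.5, 0.2, -3.6]
opening: 0.202
```

```bash
python3 -c "
from h import *
st()"
```

```text
t 16.6 jig xyz [-27.19 -30.79 101.96] yaw -11.07 tilt [-0.02 -0.01] F [-0.5  0.2 -3.6] T [0.07 0.06 0.05] op 0.202
```

Request:
send_rows(
  plan=[
    [[0, 0.008, 0], [0, 0, 0]],
    [[0, 0.008, 0], [0, 0, 0]],
    [[0, 0.006, 0], [0, 0, 0]],
    [[0, 0, 0], [0, 0, 0]],
    [[0, 0, 0], [0, 0, 0]],
  ],
)

```text
time: 17.1
eef_pos: [0.5526, -0.0226, 0.0994]
tcp_rot: [0.704, -0.068, 0.068, -0.704]
contact_force: [0.2, -0.5, -2.9]
opening: 0.201
```

```bash
python3 -c "
from h import *
st()"
```

```text
t 17.1 jig xyz [-27.14 -30.71  99.36] yaw -11.07 tilt [-0. -0.] F [ 0.2 -0.5 -2.9] T [-0.01 -0.01  0.05] op 0.201
```

Free at 5.4 mm below the rail contact height; 1.5 mm to the deck.

Request:
send_rows(
  plan=[
    [[0, 0.006, 0], [0, 0, 0]],
    [[0, 0.004, 0], [0, 0, 0]],
    [[0, 0, 0], [0, 0, 0]],
    [[0, 0, 0], [0, 0, 0]],
  ],
)

```text
time: 17.5
eef_pos: [0.5526, -0.0226, 0.0982]
tcp_rot: [0.704, -0.068, 0.068, -0.704]
contact_force: [-0.1, -0.3, -2.9]
opening: 0.204
```

Request:
send_rows(
  plan=[
    [[0, 0.003, 0], [0, 0, 0]],
    [[0, 0, 0], [0, 0, 0]],
    [[0, 0, 0], [0, 0, 0]],
  ],
)

```text
time: 17.8
eef_pos: [0.5527, -0.0226, 0.098]
tcp_rot: [0.704, -0.068, 0.068, -0.704]
contact_force: [-0.3, 0.5, -2.5]
opening: 0.204
```

```bash
python3 -c "
from h import *
st()"
```

```text
t 17.8 jig xyz [-27.02 -30.71  98.  ] yaw -11.07 tilt [0.01 0.  ] F [-0.3  0.5 -2.5] T [0.   0.02 0.01] op 0.204
```

Request:
send_rows(
  plan=[
    [[0, 0.003, 0], [0, 0, 0]],
    [[0, 0, 0], [0, 0, 0]],
    [[0, 0, 0], [0, 0, 0]],
  ],
)

```text
time: 18.1
eef_pos: [0.5527, -0.0226, 0.098]
tcp_rot: [0.704, -0.068, 0.068, -0.704]
contact_force: [-1.7, -0.3, 1.1]
opening: 0.201
```

Request:
send_rows(
  plan=[
    [[0, 0.002, 0], [0, 0, 0]],
    [[0, 0, 0], [0, 0, 0]],
    [[0, 0, 0], [0, 0, 0]],
  ],
)

```text
time: 18.4
eef_pos: [0.5528, -0.0227, 0.0979]
tcp_rot: [0.704, -0.068, 0.068, -0.704]
contact_force: [-3.0, 0.2, 5.5]
opening: 0.203
```

The stop is on the deck at TCP z = 97.9, exactly bench grip height plus 30. Letting go.

Request:
send_rows(
  plan=[
    [[0, -0.003, 0], [0, 0, 0]],
    [[0, 0, 0], [0, 0, 0]],
    [[0, 0, 0], [0, 0, 0]],
  ],
  grip_force=20,
)

```text
time: 18.7
eef_pos: [0.5527, -0.0227, 0.0979]
tcp_rot: [0.704, -0.068, 0.068, -0.704]
contact_force: [-2.6, 0.3, 4.7]
opening: 0.198
```

Request:
send_rows(
  plan=[
    [[0, 0, 0], [0, 0, 0]],
    [[0, 0, 0], [0, 0, 0]],
    [[0, 0, 0], [0, 0, 0]],
    [[0, 0, 0], [0, 0, 0]],
    [[0, 0, 0], [0, 0, 0]],
    [[0, 0, 0], [0, 0, 0]],
  ],
  gripper=0.45,
)

```text
time: 19.3
eef_pos: [0.5526, -0.0226, 0.0975]
tcp_rot: [0.704, -0.068, 0.068, -0.704]
contact_force: [0.6, -0.1, 1.1]
opening: 0.549
```

Request:
send_rows(
  plan=[
    [[0, -0.1, 0], [0, 0, 0]],
    [[0, -0.2, 0], [0, 0, 0]],
    [[0, -0.3, 0], [0, 0, 0]],
    [[0, -0.3, 0], [0, 0, 0]],
    [[0, -0.3, 0], [0, 0, 0]],
    [[0, 0, 0], [0, 0, 0]],
    [[0, 0, 0], [0, 0, 0]],
    [[0, 0, 0], [0, 0, 0]],
  ],
)

```text
time: 20.1
eef_pos: [0.5519, -0.0224, 0.2406]
tcp_rot: [-0.704, 0.069, -0.068, 0.704]
contact_force: [0.3, -0.8, -0.8]
opening: 0.548
```

Run:
```python
from h import *
from plant import read_camera
st();c,s=wcam("w4")
t=read_camera("top")["img"];cv2.imwrite("pics/top4.png",t);s=read_camera("scene")["img"]
o=np.zeros((600,800,3),np.uint8)
o[:480,:500]=np.clip(c["img"][:,70:570]*1.5,0,255)
k=cv2.resize(np.clip(s[200:400,200:400].astype(float)*1.6,0,255).astype(np.uint8),(300,300));o[:300,500:]=k
o[300:600,500:]=cv2.resize(np.clip(t[120:280,205:405]*1.6,0,255).astype(np.uint8),(300,300))
cv2.imwrite("pics/c4.png",o)
```

```text
t 20.1 jig xyz [-27.87 -30.7  240.6 ] yaw -11.07 tilt [-0.11  0.  ] F [ 0.3 -0.8 -0.8] T [-0.02  0.01  0.01] op 0.548
```

View pics/c4.png

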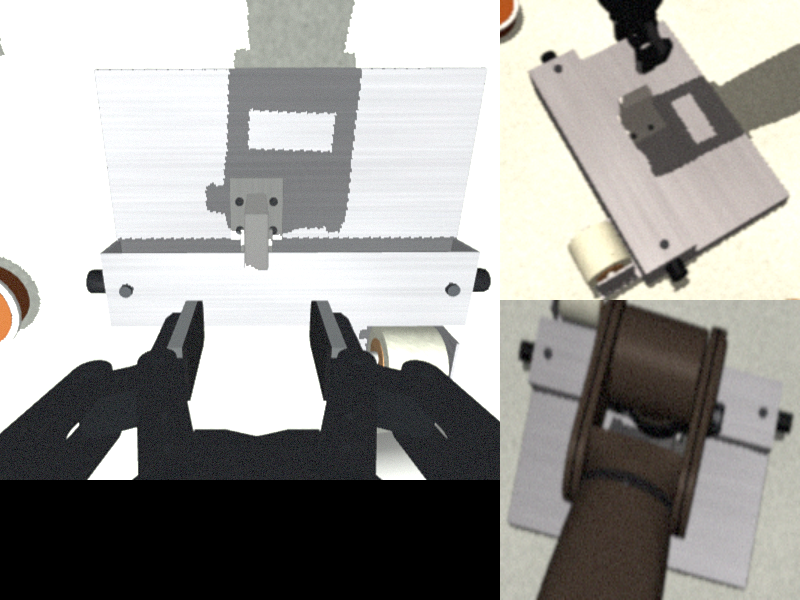

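The picture shows the stop upright on the deck with its tongue under the cover. Its foot edge (row ~179, cols 230-282) is parallel to the cover and deck edges, and the fingers are clear. Tub and tape are where they were.

Run:
```python
from h import *
from plant import sign_off
c=load("w4");d=np.abs(np.diff(cv2.GaussianBlur(c["img"],(3,3),0).mean(2),axis=0))
f=lambda u,a,b:a+(d[a:b,u]*np.arange(b-a)).sum()/d[a:b,u].sum()
print("foot back rows",[round(f(u,174,185),1) for u in(305,318,330,345)],"deck front",[round(f(u,62,76),1) for u in(200,280,450,530)])
print(sign_off())
```

```text
foot back rows [np.float64(177.6), np.float64(177.5), np.float64(177.5), np.float64(177.2)] deck front [np.float64(67.8), np.float64(67.5), np.float64(67.1), np.float64(66.3)]
the job is handed in; nothing more can be done
None
```

The end stop is set in the jig with its tooth in the groove, and the job is handed in at about 20 s of the 72 s allowed.

- **How it went:** I gripped the middle-sized stop and brought its tongue under the cover near the jig's y = -110 mm. I lowered the tooth until it pressed on the rail with about 8 N, then slid it upright toward +y. At y of about -34 mm the rail force began to fall off and the tooth started to drop. At y of about -31 mm it hung free, so I lowered it the rest of the way and let go.
- **Forces:** The highest contact I read was about 8–9 N, well under the 30 N limit. I only had readings at the end of each move.
- **Seating:** The foot met the deck with the tool at 97.9 mm. That is the bench grip height plus 30 mm, so the stop sits flat with the tooth at full depth.
- **Squareness:** In the last picture the foot's back edge is parallel to the deck's front edge within about 0.5°, and the fingers are clear. The jig's yaw estimates differed slightly, between -10.6° and -11.05°; the stop was set at -11.07°.
- **Tubs and tape:** I saw no contact with either tub or the tape. The arm hid part of the last top view, so I did not re-measure their positions.

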